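# Roll a flute cane onto the drilling line

### The arm

A 6-joint arm with a two-finger parallel gripper is mounted at the origin on the work surface. World frame = base frame: x ahead of the robot, y to its left, z up, the work surface at z = 0. Lengths are in m, angles in rad, forces in N, time in s.
With the tool pointing down it reaches from about 0.35 to 0.975 m from the base axis. Payload 4.9 kg.
Tool frame: the origin (TCP) lies at the very end of the fingers, on their centre line; the grasp point (between the pads) lies 19 mm behind it; x points along the fingers, z is the direction in which the jaws open and shut, and the axes are right-handed (so a half turn about x gives the same grasp; the last joint's range is limited). The gripper opens to 85 mm and grips with 20 to 120 N. Pads are 22 mm wide; open, the fingers measure 114 mm over their backs; the gripper's body (76 mm by 85 mm) begins 54 mm behind the grasp point. The pads swing forward as they close: fully open they stand 13 mm farther back than shut.
Start: joints at [-0.119, 0.053, 1.613, -0, 1.476, -0.119], TCP at [0.625, 0, 0.207] pointing down, gripper open.
Joint ranges: [-3.01, 3.01], [-1.01, 2.22], [0.06, 2.58], [-1.02, 4.17], [0.09, 2.62], [-3.14, 3.14]. Speed limits (rad/s): [2.57, 2.57, 3.14, 3.14, 3.14, 3.14].

### API

Orientations are given as a rotation vector (axis times angle).
In Python, from station import ctrl, imaging gives the robot as it stands. The module is installed in compiled form; this text tells all that it offers.
- The arm moves only by the shell command python3 -m jog 'ROWS' [FORCE]. ROWS is JSON, a list that holds one entry, the list of rows, each a list of 5 numbers: the shift along the tool's x, y, z in m, then the turn about the tool's x in rad, then the closure, from -1 (fully open) to 1 (shut). A call has 1 to 12 rows; each row is the pose to reach, as a shift and turn from the pose measured when the call began, along the tool's axes at that moment; what a row does not reach only later rows make up. A row lasts 1/10 s, in which the tool goes at most 50 mm and 8.59 degrees, less where a joint would pass 70% of its speed; a pose out of reach is approached as far as the arm can. A call with a gripper value outside its range is refused whole. The fingers move at their own pace and stop on an object; FORCE is the grip in N (left out, the last holds). Time passes only in rows, so rows that repeat a pose let the fingers close. It gives the time, the measured TCP pose, the force and the opening at its end, in the units of the state.
- ctrl.get_obs(): the state, without advancing time (a new reading comes with each control period).
- imaging.get_image(name): name is "scene" or "side" or "wrist"; returns a dict with "color" (384x512x3 uint8, red, green, blue), "intrinsics" (3x3 intrinsics, pixels), "distortion" ([k1, k2, p1, p2, k3] as OpenCV has them; the pictures are not rectified), "R" (3x3) and "t" (3): a world point X has camera coordinates R X + t. Camera axes: x right, y down, z forward; pixel columns grow to the right and rows downward; lengths in m; the calibration is good to about 2 mm. A picture is of the moment at which its call begins. There is no depth.
- ctrl.finish_job(): hands the job in, once; it reports no verdict.
The state is a dict: "t": time; "q": joint angles; "dq": joint speeds; "effort": joint torques, N m; "tool_pos": TCP position; "tool_rot": TCP orientation; "contact_force": force on the tool from outside, world axes, zero at the start; "wrist_torque": the same for the moment, N m; "opening": finger opening in m.
Only numpy, scipy, OpenCV 4.12 (cv2) and the standard library are available. Lean on these libraries where they do the work, as an engineer would, in place of code of your own. Each camera call takes 0.05 s, during which the arm holds its last target.

### The job

Roll the bamboo cane away from the wooden stop rail with your fingertips, pushing on the top of it, until it lies still, centred along the red stripe of the black work board, ready for drilling. Do not pick the cane up, and leave the other things on the bench where they are; take the hand away at the end.

Things in the scene. Friction and masses are not known exactly. Their poses are not given: they have to be found in the camera images.
- cane: Yellow bamboo tube lying beside the wooden stop rail, 200 mm long, 30 mm in diameter, about 90 g, a straight cylinder (brown node rings stand out 0.5 mm). Origin: middle of its axis; x runs along it, y and z turn as it rolls. On the board its axis is 23 mm and its top 38 mm above the table. It rolls easily and soon stops when let go.
- cane_near (a point): Point on the axis of the cane at its end towards the robot, 100 mm from the cane's origin (-x).
- cane_far (a point): Point on the axis of the cane at its end away from the robot, 100 mm from the cane's origin (+x).
- board: Fixed black rubber-topped work board, 320 (x) x 310 (y) x 8 mm thick; its top is 8 mm above the table. Origin at the centre of its underside; x runs along the stripes and the rail, y across them from the rail to the stripes.
- rail (a point): Middle of the top inner edge of the wooden stop rail along the right-hand (-y) side of the board: 18 mm wide, 320 mm long, its top 28 mm above the table, 10 mm below the top of the cane. The cane starts parallel to it with a gap of 2 to 6 mm, so no finger fits between; its way to the stripes is towards board +y.
- line_red: Red painted stripe on the board, 300 x 14 mm, flat (0.8 mm, looks only), parallel to the rail. Origin at its centre, x along the stripe, y across it, away from the rail. It lies 40 to 130 mm from the cane's starting axis, nearer or farther than the white stripe.
- line_white: White painted stripe, 300 x 14 mm, parallel to the red one: not the target. Same axes; it may be nearer to the cane than the red one, or farther.
- offcut: Upright loose bamboo offcut, 30 mm in diameter, 60 mm high, on the board beyond the stripes. Origin at the centre of its underside. Leave alone.
- horn_cap: Cream turned horn cap, 36 mm in diameter, 30 mm high, loose on the board beyond the stripes. Origin at the centre of its underside. Leave alone.
- wax_jar: Amber jar with a brass lid, 56 mm in diameter, 60 mm high, on the table to the right. Leave alone.
- pencil_pot: Dark wooden pot of pencils, 72 mm in diameter, 160 mm high with the pencils, on the table to the right. Leave alone.
- pitch_meter: Pale box with a needle dial and a knob, 130 x 190 x 34 mm (51 mm at the knob), on the table to the left. Leave alone.
- rotary_tool: Cream and black hand-held rotary tool lying on the table to the left, 250 mm long, 48 mm high. Leave alone.
Mind the look-alikes: they are no part of the job. There is more than one size of the cane; the one meant has the size given above.

How it is judged:
On the way:
1. the cane has turned over by at least 45 degrees (rolled, not slid) (angle between cane's own z axis and vertical above 0.8 rad), for 0.05 s.
At the end, for the whole second after the job is handed in: Both ends of the cane's axis are within 7 mm of the red stripe's centre line, the cane's middle is within 50 mm of the stripe's middle along it, the cane rests on the board and is still, and every bystander is within 15 mm of where it stood (y of cane_near in the frame of line_red between -0.007 and 0.007 m and y of cane_far in the frame of line_red between -0.007 and 0.007 m and x of cane in the frame of line_red between -0.05 and 0.05 m and height (world z) of cane below 0.027 m and linear speed of cane below 0.01 m/s and angular speed of cane below 0.5 rad/s and distance of each of offcut, horn_cap, wax_jar, pencil_pot, pitch_meter, rotary_tool from where it was at the start of the episode below 0.015 m); the robot touches nothing.
It fails at once if the cane is lifted more than 12 mm off the board (height (world z) of cane above 0.035 m).
It fails at once if a bystander is moved more than 15 mm (distance of any of offcut, horn_cap, wax_jar, pencil_pot, pitch_meter, rotary_tool from where it was at the start of the episode above 0.015 m).
It also fails if it takes over 67 s, if anything falls off the work surface, if the arm or the gripper's body presses on something with over 40 N, if the wrist force passes 120 N, or if a joint passes its speed limit or range.

## Working session

There is one attempt and no reset: what is moved stays moved. The work goes in short steps, Python scripts to look and compute and a shell command to move; the robot and the scene stay as the last step left them, time stands still between calls to the robot, and variables do not carry over. Pictures are saved under pics/ and viewed, and the job is handed in when it is done.

```bash
mkdir -p pics
cat > h.py <<'E'
import numpy as np, cv2
from station import ctrl, imaging
def shot(n,f):
    d=imaging.get_image(n); cv2.imwrite(f'pics/{f}.png',cv2.cvtColor(d['color'],cv2.COLOR_RGB2BGR))
    np.savez(f'pics/{f}.npz',**{k:np.array(v) for k,v in d.items()}); return d
def ray(d,uv,z):
    u=cv2.undistortPoints(np.array(uv,float).reshape(-1,1,2),np.array(d['intrinsics'],float),np.array(d['distortion'],float)).reshape(-1,2)
    R=np.array(d['R']);t=np.array(d['t']);C=-R.T@t
    v=np.c_[u,np.ones(len(u))]@R
    return C+v*((z-C[2])/v[:,2])[:,None]
def proj(d,X):
    R=np.array(d['R'],float);t=np.array(d['t'],float)
    return cv2.projectPoints(np.array(X,float).reshape(-1,1,3),cv2.Rodrigues(R)[0],t,np.array(d['intrinsics'],float),np.array(d['distortion'],float))[0].reshape(-1,2)
E
python3 - <<'E'
from h import *
for n in ['scene','side','wrist']:
    d=shot(n,n+'0'); R=np.array(d['R']); print(n,-R.T@np.array(d['t']),R[2])
o=ctrl.get_obs(); print(o['t'],o['tool_pos'],o['tool_rot'],o['opening'],o['contact_force'])
print(cv2.Rodrigues(np.array(o['tool_rot'],float))[0].round(3))
E
```

```text
scene [ 1.35860646 -0.76630976  1.42454457] [-0.50147775  0.36777604 -0.78310973]
side [0.23488754 1.14034587 0.9305383 ] [ 0.14136495 -0.81675695 -0.55939613]
wrist [0.62507067 0.07499975 0.37210106] [-0.00219629 -0.29048326 -0.95687755]
0.15 [6.24461876e-01 4.85438420e-05 2.05804687e-01] [2.18165168e-04 1.57246480e+00 1.11168067e-04] 0.08531648854427742 [ 0.9716067   0.2500297  -0.71814046]
[[-0.002  0.     1.   ]
 [ 0.     1.    -0.   ]
 [-1.     0.    -0.002]]
```

View pics/scene0.png

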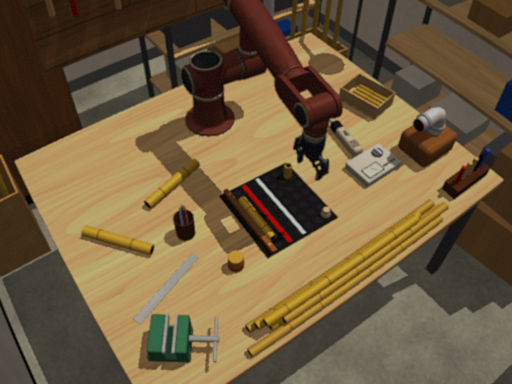

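View pics/side0.png

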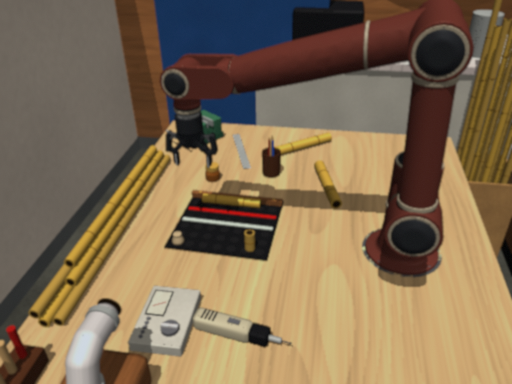

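View pics/wrist0.png

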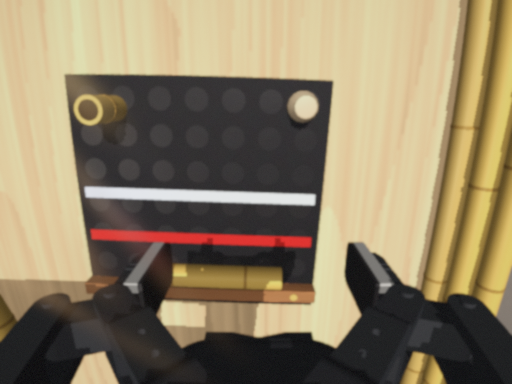

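The wrist view shows the board (corners roughly 66,75 to 332,82). The white stripe runs at row ~195 and the red one at row ~238, nearer the cane. The cane is at row ~275 beside the rail at row ~293. The offcut is at (90,109) and the horn cap at (303,106). Image right is +x and up is +y. Next I measure them.

```bash
cat >> h.py <<'E'
def red(d,z=0.0088):
    c=np.array(d['color']).astype(int); m=((c[...,0]>150)&(c[...,1]<70)&(c[...,2]<70)).astype(np.uint8)
    n,l,s,_=cv2.connectedComponentsWithStats(m); i=1+np.argmax(s[1:,4]); v,u=np.nonzero(l==i)
    P=ray(d,np.c_[u,v],z)[:,:2]
    r=cv2.minAreaRect((P*1000).astype(np.float32)); return r,cv2.boxPoints(r)
E
python3 - <<'E'
from h import *
for n in ['wrist','scene','side']:
    d=dict(np.load(f'pics/{n}0.npz')); r,b=red(d); print(n,r); print(b.round(1).tolist())
d=dict(np.load('pics/wrist0.npz'))
print(ray(d,[[66,75],[332,82],[318,290],[90,282]],0.008).round(4))
im=cv2.imread('pics/wrist0.png')
cv2.imwrite('pics/w0z.png',cv2.resize(im[220:310,80:330],None,fx=3.2,fy=3.2,interpolation=2))
im=cv2.imread('pics/scene0.png')
cv2.imwrite('pics/s0z.png',cv2.resize(im[155:260,210:345],None,fx=5,fy=5,interpolation=2))
im=cv2.imread('pics/side0.png')
cv2.imwrite('pics/d0z.png',cv2.resize(im[180:265,160:290],None,fx=6,fy=6,interpolation=2))
E
```

```text
wrist ((576.8057861328125, -103.51338958740234), (15.676973342895508, 235.5369415283203), 88.04251861572266)
[[458.79998779296875, -107.30000305175781], [694.2000122070312, -115.4000015258789], [694.7999877929688, -99.69999694824219], [459.3999938964844, -91.69999694824219]]
scene ((523.6884765625, -104.46149444580078), (11.672799110412598, 251.19580078125), 88.05087280273438)
[[398.0, -106.0], [649.0, -114.5999984741211], [649.4000244140625, -102.9000015258789], [398.3999938964844, -94.4000015258789]]
side ((519.6143188476562, -101.1813735961914), (13.196174621582031, 249.64414978027344), 88.06138610839844)
[[394.6000061035156, -103.5999984741211], [644.0999755859375, -112.0], [644.5999755859375, -98.80000305175781], [395.1000061035156, -90.4000015258789]]
[[ 0.3954  0.108   0.008 ]
 [ 0.7099  0.0966  0.008 ]
 [ 0.71   -0.1847  0.008 ]
 [ 0.3786 -0.1752  0.008 ]]
```

View pics/w0z.png

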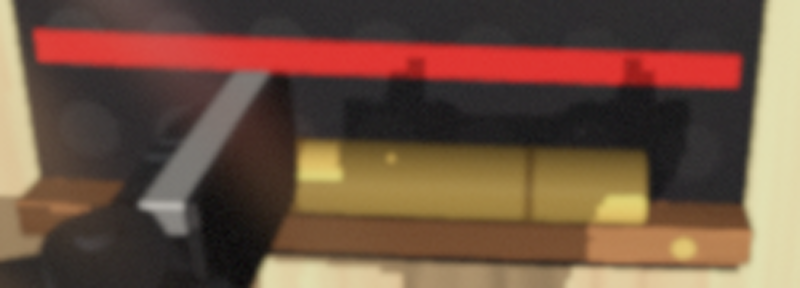

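View pics/s0z.png

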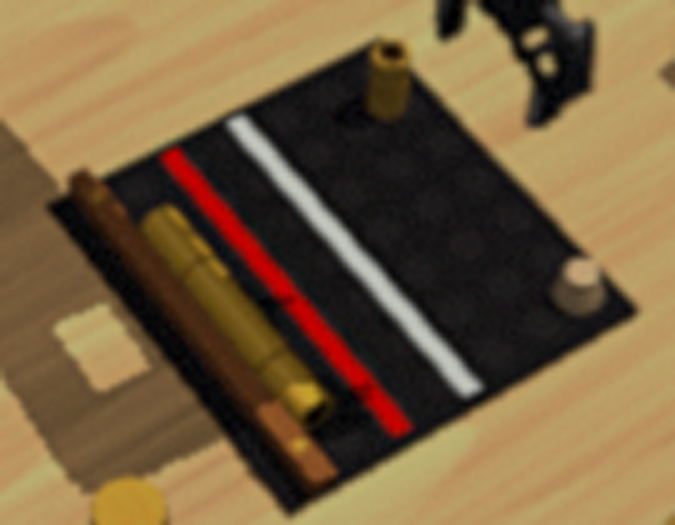

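View pics/d0z.png

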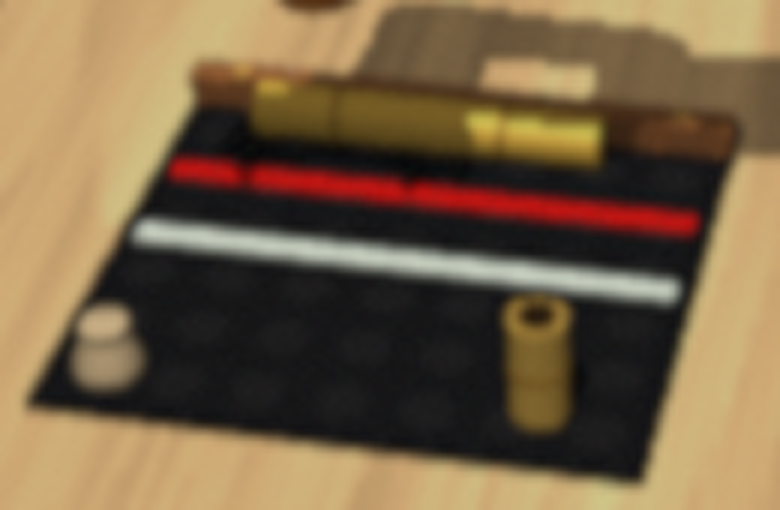

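```bash
cat >> h.py <<'E'
def cyl(yc,x0,x1,s,xr=0.575,z=0.023,r=0.015):
    # axis y = yc + s*(x-xr)
    a=np.array([1,s,0])/np.hypot(1,s); n=np.array([-a[1],a[0],0]); th=np.linspace(0,2*np.pi,48)
    P=[]
    for x in (x0,x1):
        c=np.array([x,yc+s*(x-xr),z]); P.append(c+r*np.cos(th)[:,None]*n+r*np.sin(th)[:,None]*[0,0,1])
    return np.vstack(P)
def hull(d,*a,**k):
    return cv2.convexHull(proj(d,cyl(*a,**k)).astype(np.float32))
def edge_fit(d,pts,xmid,s0):
    from scipy.optimize import least_squares
    f=lambda p:[cv2.pointPolygonTest(hull(d,p[0],xmid-.1,xmid+.1,p[1]),tuple(map(float,q)),True) for q in pts]
    r=least_squares(f,[-.15,s0],diff_step=1e-3,x_scale=[.01,.01]); return r.x,r.fun
E
python3 - <<'E'
from h import *
d=dict(np.load('pics/wrist0.npz'))
print('red',ray(d,[[90.6,234.7],[311.6,242.2]],.0088).round(4))
print('cane end x',ray(d,[[282.5,278]],.023+.01))
up=[[189.4,263.75],[235,265.3],[278,266.8]]; lo=[[178,286.35],[235,288],[278,289.3]]
print(edge_fit(d,up+lo,.571,-.034))
s=dict(np.load('pics/side0.npz'));c=dict(np.load('pics/scene0.npz'))
print('side ends',ray(s,[[202.2,198],[260.5,203.7]],.023).round(4))
print('scene ends',ray(c,[[210+155/5,155+218/5],[210+318/5,155+408/5]],.023).round(4))
print('red side',ray(s,[[160+170/6,180+170/6],[160+698/6,180+223/6]],.0088).round(4))
print('red scene',ray(c,[[210+172/5,155+155/5],[210+402/5,155+432/5]],.0088).round(4))
print('offcut,horn', ray(c,[[210+388/5,155+105/5],[210+580/5,155+300/5]],.008).round(3))
E
```

```text
red [[ 0.3942 -0.0987  0.0088]
 [ 0.6961 -0.1081  0.0088]]
cane end x [[ 0.65606127 -0.14798972  0.033     ]]
(array([-0.15251326, -0.02853885]), array([-0.12304436,  0.0082168 ,  0.17036408, -0.1305836 ,  0.0521753 ,
        0.13481904]))
side ends [[ 0.6544 -0.1488  0.023 ]
 [ 0.4508 -0.1445  0.023 ]]
scene ends [[ 0.4545 -0.1503  0.023 ]
 [ 0.6561 -0.1532  0.023 ]]
red side [[ 0.6913 -0.1016  0.0088]
 [ 0.3904 -0.0959  0.0088]]
red scene [[ 0.4031 -0.0991  0.0088]
 [ 0.6987 -0.1113  0.0088]]
offcut,horn [[0.457 0.066 0.008]
 [0.684 0.065 0.008]]
```

```bash
python3 - <<'E'
from h import *
s=dict(np.load('pics/side0.npz'))
print('pot, jar',ray(s,[[271,173],[213,178]],0).round(3))
E
python3 -m jog '[[[0.03,-0.05,-0.02,0.033,-1],[0.06,-0.10,-0.05,0.033,-1],[0.10,-0.15,-0.072,0.033,-1],[0.10,-0.15,-0.072,0.033,-1],[0.10,-0.15,-0.072,0.033,-1],[0.10,-0.15,-0.072,0.033,-1]]]'
python3 - <<'E'
from h import *
for n in ['wrist','side']:
    d=shot(n,n+'1')
o=ctrl.get_obs(); print(o['t'],o['tool_pos'],o['tool_rot'],o['opening'],o['contact_force'])
d=dict(np.load('pics/wrist1.npz'))
im=cv2.imread('pics/wrist1.png'); cv2.imwrite('pics/w1z.png',cv2.resize(im,None,fx=1.5,fy=1.5))
E
```

```text
pot, jar [[ 0.449 -0.385  0.   ]
 [ 0.66  -0.317  0.   ]]
t: 0.75
tool_pos: [0.5515, -0.1501, 0.105]
tool_rot: [0.028, 1.574, -0.026]
contact_force: [-0.2, -0.3, 0.4]
opening: 0.0855
0.85 [ 0.55335373 -0.14953342  0.10700618] [ 0.0253044   1.57043606 -0.02554135] 0.08542475616763016 [ 0.07364303  0.649286   -0.1008802 ]
```

View pics/w1z.png

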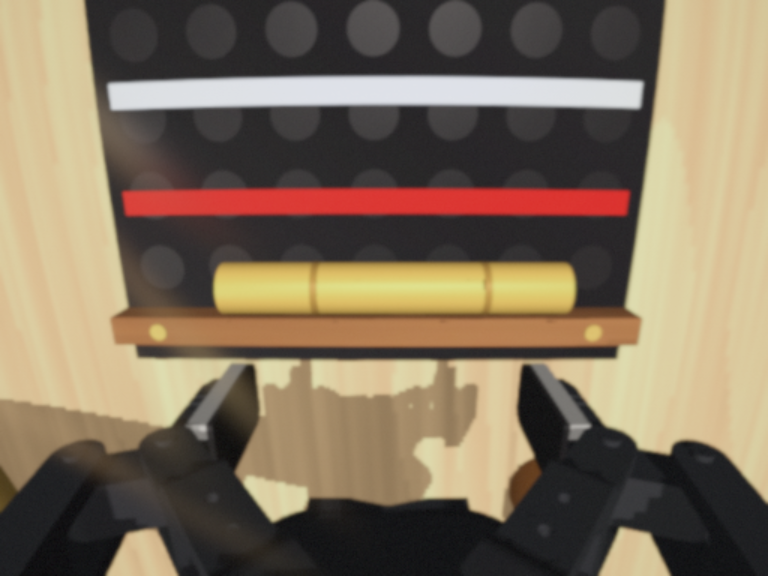

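View pics/side1.png

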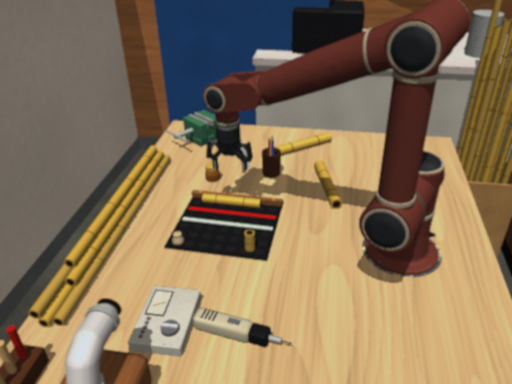

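The wrist view is now clear, with the red stripe at row ~135, the cane at rows 175-209 (u 142-384) and the rail below it. Everything is parallel to the tool. I'll measure both automatically.

```bash
cat >> h.py <<'E'
def canefit(d,guess,verbose=True):
    from scipy.optimize import minimize, least_squares
    c=np.array(d['color']).astype(np.uint8); hsv=cv2.cvtColor(c,cv2.COLOR_RGB2HSV)
    m=((hsv[...,0]>=18)&(hsv[...,0]<=32)&(hsv[...,1]>110)&(hsv[...,2]>60)).astype(np.uint8)
    g=hull(d,*guess,.03 if 0 else -.033)
    roi=np.zeros_like(m); cv2.fillConvexPoly(roi,g.astype(np.int32),1); roi=cv2.dilate(roi,np.ones((13,13)))
    m=cv2.morphologyEx(m&roi,cv2.MORPH_CLOSE,np.ones((7,7)))
    def cost(p):
        k=np.zeros(m.shape,np.uint8); cv2.fillConvexPoly(k,np.round(hull(d,p[0],p[1]-.1,p[1]+.1,p[2])*16).astype(np.int32),1,shift=4)
        return float((k!=m).sum())
    x0=[guess[0],(guess[1]+guess[2])/2,-.033]
    sim=np.array([x0]+[[x0[0]+a,x0[1]+b,x0[2]+e] for a,b,e in((.006,0,0),(0,.008,0),(0,0,.03))])
    r=minimize(cost,x0,method='Nelder-Mead',options=dict(initial_simplex=sim,xatol=1e-4,fatol=.5)); return r.x,r.fun,m.sum()
def redline(d):
    c=np.array(d['color']).astype(int); m=((c[...,0]>90)&(c[...,1]<.4*c[...,0])&(c[...,2]<.4*c[...,0])).astype(np.uint8)
    n,l,s,_=cv2.connectedComponentsWithStats(m); i=1+np.argmax(s[1:,4]); v,u=np.nonzero(l==i)
    P=ray(d,np.c_[u,v],.0088)[:,:2]; mn=P[:,0].min(),P[:,0].max()
    k=np.polyfit(P[:,0],P[:,1],1); return k[0],lambda x:np.polyval(k,x),mn
def report(d,guess):
    s,f,mn=redline(d); p,c,n=canefit(d,guess); print('red slope %.4f x %.3f..%.3f'%(s,*mn),'| cane y@.575 %.4f xm %.4f slope %.4f cost %d/%d'%(*p,c,n))
    for x in (p[1]-.1,p[1]+.1): print('  end x %.3f y %.4f red %.4f err(mm) %.1f'%(x,p[0]+p[2]*(x-.575),f(x),1e3*(p[0]+p[2]*(x-.575)-f(x))))
E
python3 - <<'E'
from h import *
d=dict(np.load('pics/wrist1.npz')); report(d,(-.152,.455,.655))
print(ray(d,[[142,192],[384,192]],.03), 'rail',ray(d,[[256,212]],.028))
E
```

```text
red slope -0.0338 x 0.395..0.696 | cane y@.575 -0.1521 xm 0.5549 slope -0.0328 cost 252/8376
  end x 0.455 y -0.1482 red -0.0997 err(mm) -48.5
  end x 0.655 y -0.1548 red -0.1065 err(mm) -48.3
[[ 0.45169075 -0.14633931  0.03      ]
 [ 0.65913299 -0.15328588  0.03      ]] rail [[ 0.54878635 -0.16846445  0.028     ]]
```

```bash
python3 -m jog '[[[0.03,-0.0095,0,0,-1],[0.06,-0.0095,0,0,-1],[0.074,-0.0095,0,0,-1],[0.074,-0.0095,0,0,-1],[0.074,-0.0095,0,0,-1]]]'
python3 - <<'E'
from h import *
for i in range(3):
    o=ctrl.get_obs(); print(o['tool_pos'].round(4) if hasattr(o['tool_pos'],'round') else o['tool_pos'],o['contact_force'])
shot('side','side2');shot('wrist','wrist2')
a=cv2.imread('pics/side2.png'); cv2.imwrite('pics/d2z.png',cv2.resize(a[130:265,160:290],None,fx=4,fy=4,interpolation=2))
E
```

```text
t: 1.35
tool_pos: [0.5542, -0.1587, 0.0342]
tool_rot: [0.024, 1.569, -0.025]
contact_force: [-0.0, -0.6, 0.1]
opening: 0.0854
[ 0.5542 -0.1587  0.0342] [-0.04982946 -0.56165495  0.12319722]
[ 0.5542 -0.1587  0.0342] [-0.04982946 -0.56165495  0.12319722]
[ 0.5542 -0.1587  0.0342] [-0.04982946 -0.56165495  0.12319722]
```

View pics/d2z.png

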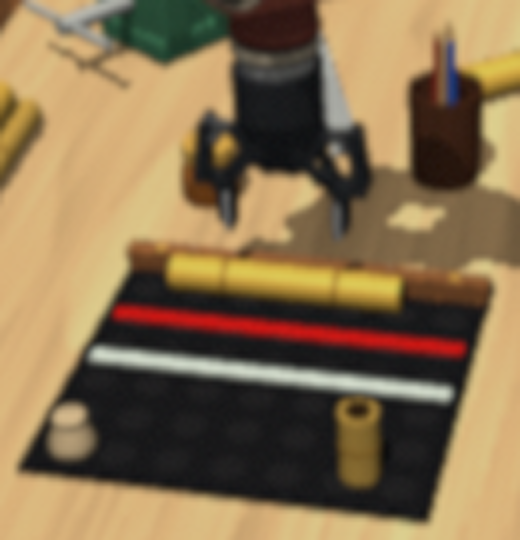

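View pics/wrist2.png

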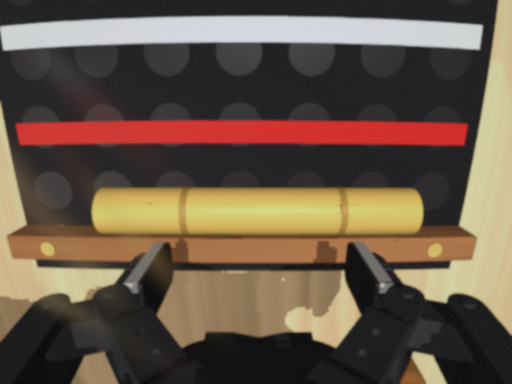

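Run:
```python
from h import *
d=dict(np.load('pics/wrist2.npz'))
for z in (.035,.047,.056): print(z,proj(d,[[.5542-.0427,-.1577+.011,z],[.5542-.0427,-.1577-.011,z],[.5542+.0427,-.1597+.011,z]]).round(0).tolist(), ray(d,[[164,243],[125,283]],z).round(4).tolist())
s=dict(np.load('pics/side2.npz'))
print(ray(s,[[160+228/4,130+228/4],[160+342/4,130+235/4]],.047))
```

```text
0.035 [[185.0, 212.0], [189.0, 245.0], [328.0, 211.0]] [[0.496, -0.1668, 0.035], [0.4658, -0.1955, 0.035]]
0.047 [[180.0, 220.0], [185.0, 255.0], [333.0, 219.0]] [[0.5003, -0.1609, 0.047], [0.4724, -0.1874, 0.047]]
0.056 [[176.0, 226.0], [181.0, 263.0], [337.0, 225.0]] [[0.5036, -0.1564, 0.056], [0.4773, -0.1814, 0.056]]
[[ 0.61021513 -0.18817397  0.047     ]
 [ 0.51046088 -0.19168052  0.047     ]]
```

```bash
python3 -m jog '[[[0.002,0,0,0,-1],[0.004,0,0,0,-1],[0.006,0,0,0,-1],[0.006,0,0,0,-1]]]'
python3 - <<'E'
from h import *
shot('wrist','wrist3');shot('side','side3')
a=cv2.imread('pics/side3.png'); cv2.imwrite('pics/d3z.png',cv2.resize(a[130:265,160:290],None,fx=4,fy=4,interpolation=2))
E
```

```text
t: 1.85
tool_pos: [0.5545, -0.1593, 0.0289]
tool_rot: [0.024, 1.568, -0.026]
contact_force: [0.8, 0.7, -0.6]
opening: 0.0857
```

View pics/d3z.png

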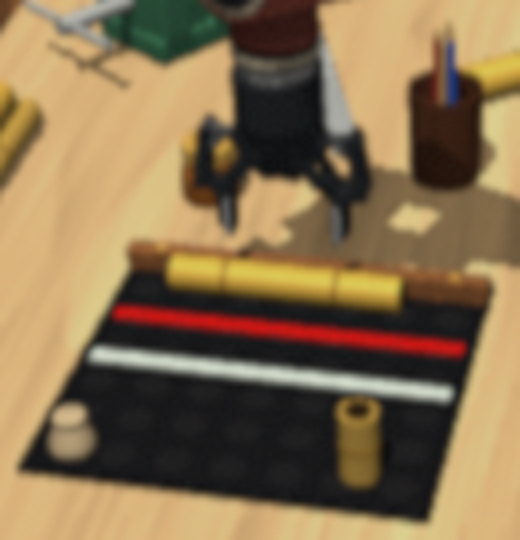

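View pics/wrist3.png

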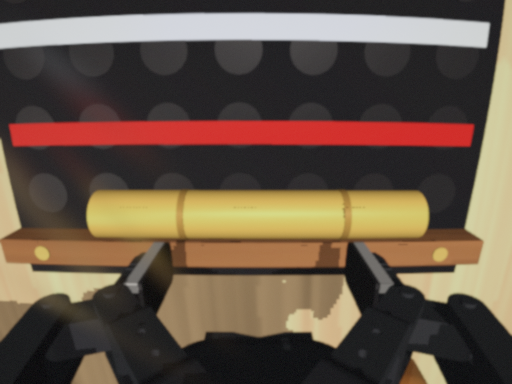

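```bash
python3 -m jog '[[[0.002,0,0,0,-1],[0.004,0,0,0,-1],[0.006,0,0,0,-1],[0.006,0,0,0,-1]]]'
python3 -m jog '[[[0.001,0,0,0,-1],[0.002,0,0,0,-1],[0.003,0,0,0,-1],[0.003,0,0,0,-1]]]'
python3 - <<'E'
from h import *
shot('wrist','wrist4');shot('side','side4')
a=cv2.imread('pics/side4.png'); cv2.imwrite('pics/d4z.png',cv2.resize(a[160:230,180:280],None,fx=6,fy=6,interpolation=2))
E
```

```text
t: 2.35
tool_pos: [0.5542, -0.1592, 0.0224]
tool_rot: [0.024, 1.568, -0.026]
contact_force: [0.7, 0.0, 0.1]
opening: 0.0854
t: 2.75
tool_pos: [0.5541, -0.1591, 0.0193]
tool_rot: [0.024, 1.569, -0.026]
contact_force: [-0.5, -0.1, 0.1]
opening: 0.0853
```

View pics/d4z.png

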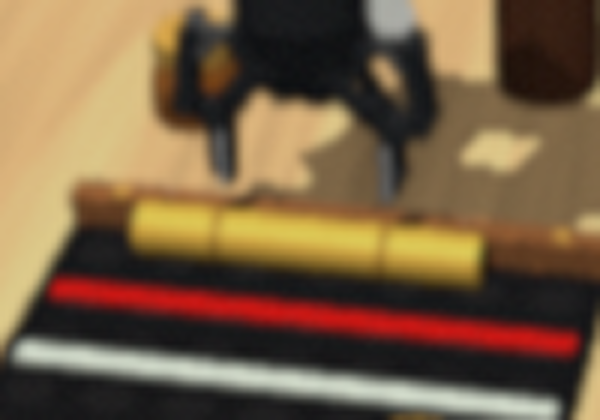

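View pics/wrist4.png

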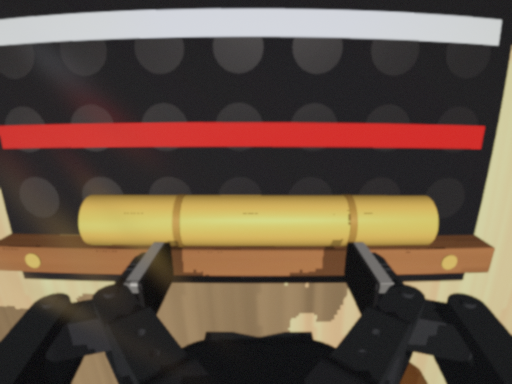

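Run:
```python
from h import *
w=dict(np.load('pics/wrist4.npz'));s=dict(np.load('pics/side4.npz'))
def tri(a,b):
    A=[];B=[]
    for d,p in((w,a),(s,b)):
        P0=ray(d,[p],0)[0];P1=ray(d,[p],.1)[0];v=(P1-P0)/np.linalg.norm(P1-P0);M=np.eye(3)-np.outer(v,v);A.append(M);B.append(M@P0)
    X=np.linalg.lstsq(np.vstack(A),np.hstack(B),rcond=None)[0]; return X.round(4),(proj(w,X)-a).round(1),(proj(s,X)-b).round(1)
print('low-x',tri([168,243],[245.5,193.5])); print('hi-x',tri([350,243],[217,190.5]))
```

```text
low-x (array([ 0.5059, -0.1539,  0.0502]), array([[-5.1,  4.4]]), array([[-0.8,  0.6]]))
hi-x (array([ 0.5996, -0.1508,  0.0575]), array([[2.1, 0. ]]), array([[0.3, 0.1]]))
```

```bash
python3 -m jog '[[[0.002,0.003,0,0,-1],[0.004,0.003,0,0,-1],[0.006,0.003,0,0,-1],[0.008,0.003,0,0,-1],[0.008,0.003,0,0,-1]]]'
python3 -m jog '[[[0.0005,0,0,0,-1],[0.001,0,0,0,-1],[0.0015,0,0,0,-1],[0.002,0,0,0,-1],[0.002,0,0,0,-1]]]'
python3 - <<'E'
from h import *
shot('wrist','wrist5');shot('side','side5')
a=cv2.imread('pics/side5.png'); cv2.imwrite('pics/d5z.png',cv2.resize(a[160:230,180:280],None,fx=6,fy=6,interpolation=2))
E
```

```text
t: 3.35
tool_pos: [0.554, -0.156, 0.0109]
tool_rot: [0.024, 1.569, -0.026]
contact_force: [-0.1, 0.0, -0.0]
opening: 0.0852
t: 3.85
tool_pos: [0.554, -0.156, 0.0089]
tool_rot: [0.025, 1.569, -0.026]
contact_force: [0.0, 0.6, 0.3]
opening: 0.0856
```

View pics/d5z.png

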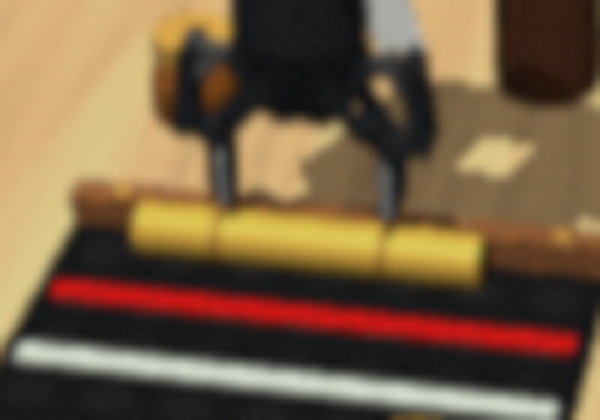

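View pics/wrist5.png

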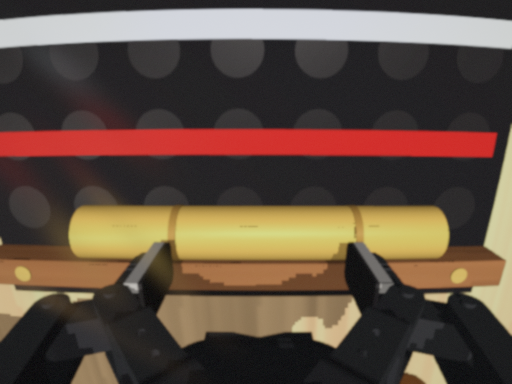

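```bash
python3 -m jog '[[[0.0005,0,0,0,-1],[0.001,0,0,0,-1],[0.0015,0,0,0,-1],[0.002,0,0,0,-1],[0.002,0,0,0,-1]]]'
python3 -m jog '[[[0.0005,0,0,0,-1],[0.001,0,0,0,-1],[0.001,0,0,0,-1]]]'
```

```text
t: 4.45
tool_pos: [0.5539, -0.156, 0.0068]
tool_rot: [0.025, 1.569, -0.025]
contact_force: [0.8, -0.6, 0.2]
opening: 0.0857
t: 4.75
tool_pos: [0.5539, -0.156, 0.0057]
tool_rot: [0.025, 1.57, -0.025]
contact_force: [-0.2, 0.8, 0.4]
opening: 0.0856
```

```bash
python3 -m jog '[[[0.0005,0,0,0,-1],[0.001,0,0,0,-1],[0.001,0,0,0,-1]]]'
```

```text
t: 5.05
tool_pos: [0.5538, -0.156, 0.0046]
tool_rot: [0.025, 1.57, -0.025]
contact_force: [1.0, 0.4, -0.1]
opening: 0.0853
```

```bash
python3 -m jog '[[[0.0005,0,0,0,-1],[0.001,0,0,0,-1],[0.001,0,0,0,-1]]]'
python3 - <<'E'
from h import *
shot('wrist','wrist6');shot('side','side6')
a=cv2.imread('pics/side6.png'); b=cv2.imread('pics/wrist6.png')
cv2.imwrite('pics/d6z.png',np.vstack([cv2.resize(a[170:220,190:280],(720,300),interpolation=2),cv2.resize(b[190:290,100:412],(720,230),interpolation=2)]))
E
```

```text
t: 5.35
tool_pos: [0.5537, -0.1559, 0.0035]
tool_rot: [0.025, 1.57, -0.025]
contact_force: [-0.2, 1.1, 0.9]
opening: 0.0855
```

View pics/d6z.png

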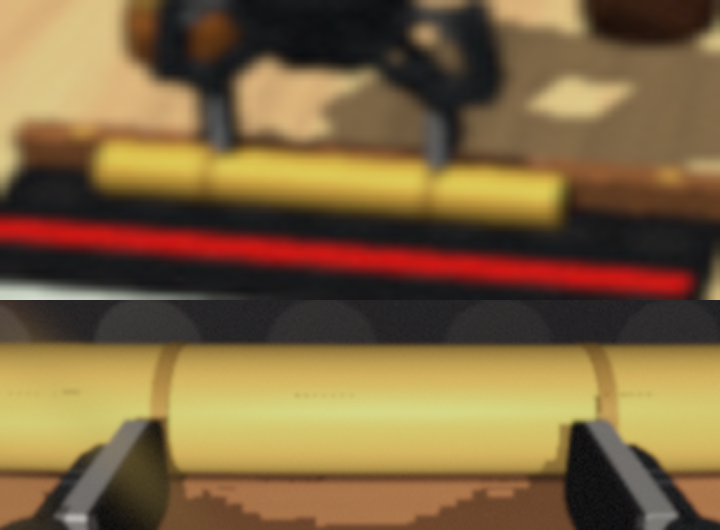

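The fingertips are now about on top of the cane, beside its node rings. I'll press by small steps.

```bash
python3 -m jog '[[[0.0005,0,0,0,-1],[0.001,0,0,0,-1],[0.001,0,0,0,-1]]]'
```

```text
t: 5.75
tool_pos: [0.5537, -0.1559, 0.0025]
tool_rot: [0.025, 1.57, -0.025]
contact_force: [0.3, -0.1, 0.2]
opening: 0.0854
```

```bash
python3 -m jog '[[[0.0005,0,0,0,-1],[0.001,0,0,0,-1],[0.001,0,0,0,-1]]]'
```

```text
t: 6.05
tool_pos: [0.5536, -0.1559, 0.0013]
tool_rot: [0.025, 1.57, -0.025]
contact_force: [-0.3, -1.3, 0.2]
opening: 0.0853
```

```bash
python3 -m jog '[[[0.0005,0,0,0,-1],[0.001,0,0,0,-1],[0.0015,0,0,0,-1],[0.0015,0,0,0,-1]]]';python3 - <<'E'
from h import *
shot('wrist','wrist7');shot('side','side7')
a=cv2.imread('pics/side7.png'); b=cv2.imread('pics/wrist7.png')
cv2.imwrite('pics/d7z.png',np.vstack([cv2.resize(a[170:220,190:280],(720,300),interpolation=2),cv2.resize(b[190:290,100:412],(720,230),interpolation=2)]))
print(ctrl.get_obs()['effort'])
E
```

```text
t: 6.45
tool_pos: [0.5537, -0.156, 0.0003]
tool_rot: [0.025, 1.57, -0.025]
contact_force: [-1.1, 0.7, 4.5]
opening: 0.0854
[ 2.88908640e-01 -3.59410679e+01 -3.03648627e+01  1.89949167e-01
 -5.94330132e-01  3.44833352e-03]
```

View pics/d7z.png

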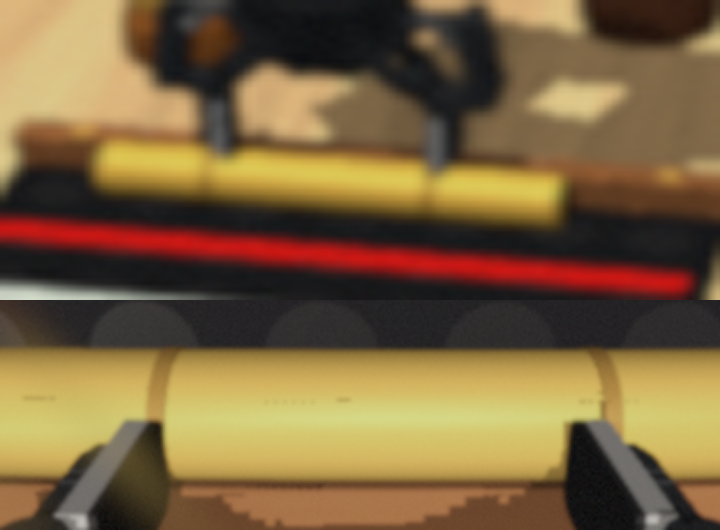

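Contact: 4.5 N at the fingertips. First rolling stroke.

```bash
python3 -m jog '[[[0.0005,0.0025,0,0,-1],[0.0005,0.005,0,0,-1],[0.0005,0.0075,0,0,-1],[0.0005,0.010,0,0,-1],[0.0005,0.0125,0,0,-1],[0.0005,0.015,0,0,-1],[0.0005,0.0175,0,0,-1],[0.0005,0.02,0,0,-1],[0.0005,0.0225,0,0,-1],[0.0005,0.025,0,0,-1],[0.0005,0.025,0,0,-1]]]';python3 - <<'E'
from h import *
d=shot('wrist','wrist8');shot('side','side8')
a=cv2.imread('pics/side8.png'); b=cv2.imread('pics/wrist8.png')
cv2.imwrite('pics/d8z.png',np.vstack([cv2.resize(a[170:220,190:280],(720,300),interpolation=2),cv2.resize(b[150:290],(720,198),interpolation=2)]))
report(d,(-.140,.455,.655))
E
```

```text
t: 7.65
tool_pos: [0.5546, -0.1307, -0.0]
tool_rot: [0.024, 1.57, -0.025]
contact_force: [-3.2, 0.7, 5.3]
opening: 0.0856
red slope -0.0336 x 0.402..0.695 | cane y@.575 -0.1399 xm 0.5547 slope -0.0332 cost 4507/18065
  end x 0.455 y -0.1359 red -0.0996 err(mm) -36.3
  end x 0.655 y -0.1425 red -0.1063 err(mm) -36.2
```

View pics/d8z.png

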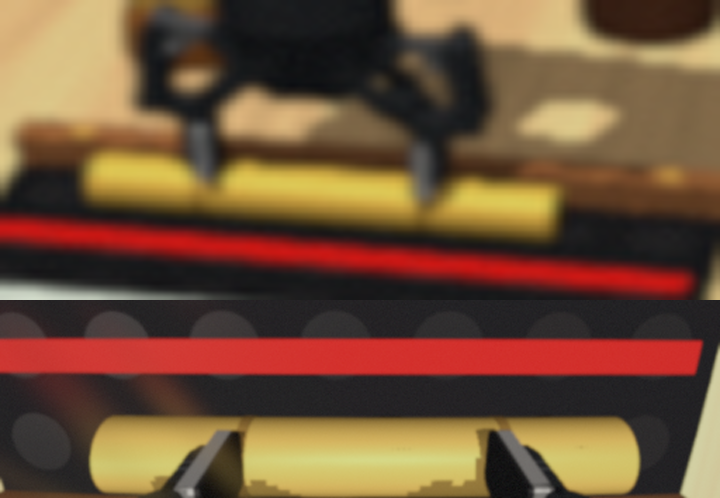

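The finger went 25 mm and the cane 12.2 mm, staying parallel. That is pure rolling. I'll finish this stroke, lift, step back and roll again.

```bash
python3 -m jog '[[[0,0.002,0,0,-1],[0,0.004,0,0,-1],[0,0.006,0,0,-1],[0,0.006,0,0,-1],[-0.003,0.006,0,0,-1],[-0.006,0.006,0,0,-1],[-0.006,0,0,0,-1],[-0.006,-0.006,0,0,-1],[-0.006,-0.0105,0,0,-1],[-0.003,-0.0105,0,0,-1],[-0.001,-0.0105,0,0,-1],[-0.001,-0.0105,0,0,-1]]]'
python3 -m jog '[[[0.0005,0,0,0,-1],[0.001,0,0,0,-1],[0.001,0,0,0,-1]]]'
python3 - <<'E'
from h import *
d=shot('wrist','wrist9'); report(d,(-.137,.455,.655))
E
```

```text
t: 8.95
tool_pos: [0.554, -0.1412, 0.0005]
tool_rot: [0.025, 1.571, -0.025]
contact_force: [-0.0, 0.4, 0.4]
opening: 0.0856
t: 9.25
tool_pos: [0.5541, -0.1413, 0.0002]
tool_rot: [0.024, 1.571, -0.025]
contact_force: [-1.7, 0.3, 5.0]
opening: 0.0852
red slope -0.0336 x 0.404..0.695 | cane y@.575 -0.1368 xm 0.5547 slope -0.0315 cost 2619/21113
  end x 0.455 y -0.1330 red -0.0997 err(mm) -33.3
  end x 0.655 y -0.1393 red -0.1064 err(mm) -32.9
```

View pics/wrist9.png

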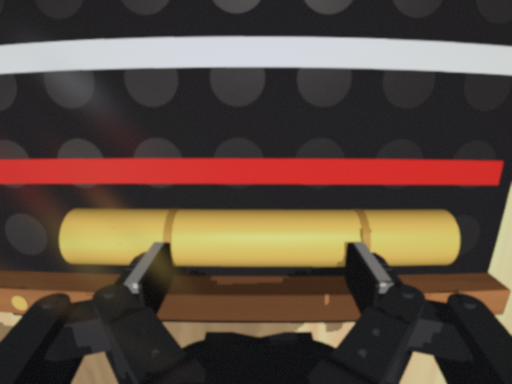

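```bash
python3 -m jog '[[[0,0.003,0,0,-1],[0,0.006,0,0,-1],[0,0.009,0,0,-1],[0,0.012,0,0,-1],[0,0.015,0,0,-1],[0,0.018,0,0,-1],[0,0.021,0,0,-1],[0,0.024,0,0,-1],[0,0.027,0,0,-1],[0,0.03,0,0,-1],[0,0.031,0,0,-1],[0,0.031,0,0,-1]]]'
python3 -m jog '[[[-0.003,0,0,0,-1],[-0.006,0,0,0,-1],[-0.006,-0.006,0,0,-1],[-0.006,-0.012,0,0,-1],[-0.006,-0.0155,0,0,-1],[-0.003,-0.0155,0,0,-1],[-0.001,-0.0155,0,0,-1],[0,-0.0155,0,0,-1],[0,-0.0155,0,0,-1]]]'
python3 - <<'E'
from h import *
d=shot('wrist','wrist10'); report(d,(-.121,.455,.655))
E
```

```text
t: 10.5
tool_pos: [0.5548, -0.11, -0.0001]
tool_rot: [0.024, 1.571, -0.025]
contact_force: [-0.4, -0.5, -0.0]
opening: 0.0853
t: 11.4
tool_pos: [0.5542, -0.1255, 0.0003]
tool_rot: [0.024, 1.572, -0.025]
contact_force: [-2.9, -0.1, 4.2]
opening: 0.0853
red slope -0.0335 x 0.400..0.695 | cane y@.575 -0.1220 xm 0.5555 slope -0.0313 cost 2686/20079
  end x 0.456 y -0.1182 red -0.0992 err(mm) -19.0
  end x 0.656 y -0.1245 red -0.1059 err(mm) -18.6
```

View pics/wrist10.png

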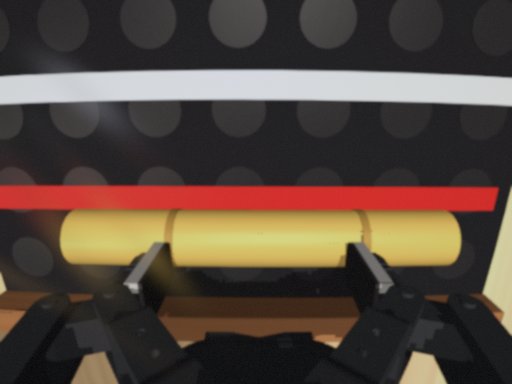

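```bash
python3 -m jog '[[[0,0.0025,0,0,-1],[0,0.005,0,0,-1],[0,0.0075,0,0,-1],[0,0.010,0,0,-1],[0,0.0125,0,0,-1],[0,0.015,0,0,-1],[0,0.0175,0,0,-1],[0,0.02,0,0,-1],[0,0.0225,0,0,-1],[0,0.025,0,0,-1],[0,0.025,0,0,-1]]]'
python3 -m jog '[[[-0.003,0,0,0,-1],[-0.006,0,0,0,-1],[-0.006,-0.006,0,0,-1],[-0.006,-0.012,0,0,-1],[-0.006,-0.0125,0,0,-1],[-0.003,-0.0125,0,0,-1],[-0.001,-0.0125,0,0,-1],[0,-0.0125,0,0,-1],[0,-0.0125,0,0,-1]]]'
python3 - <<'E'
from h import *
d=shot('wrist','wrist11'); report(d,(-.110,.455,.655))
E
```

```text
t: 12.55
tool_pos: [0.5551, -0.1001, 0.0002]
tool_rot: [0.024, 1.572, -0.024]
contact_force: [-1.0, 0.1, 3.2]
opening: 0.0857
t: 13.45
tool_pos: [0.5545, -0.1126, 0.0003]
tool_rot: [0.024, 1.572, -0.024]
contact_force: [-2.5, -0.5, 2.3]
opening: 0.0851
red slope 0.0498 x 0.396..0.452 | cane y@.575 -0.1095 xm 0.5558 slope -0.0319 cost 2427/20300
  end x 0.456 y -0.1057 red -0.0961 err(mm) -9.6
  end x 0.656 y -0.1121 red -0.0862 err(mm) -25.9
```

View pics/wrist11.png

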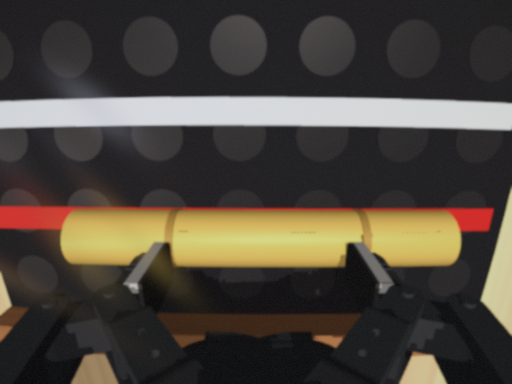

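```bash
python3 -m jog '[[[0,0.002,0,0,-1],[0,0.004,0,0,-1],[0,0.006,0,0,-1],[0,0.008,0,0,-1],[0,0.010,0,0,-1],[0,0.012,0,0,-1],[0,0.012,0,0,-1]]]'
python3 -m jog '[[[-0.003,0,0,0,-1],[-0.01,0,0,0,-1],[-0.04,0,0,0,-1],[-0.08,0,0,0,-1],[-0.1,-0.04,0,0,-1],[-0.1,-0.04,0,0,-1],[-0.1,-0.04,0,0,-1],[-0.1,-0.04,0,0,-1],[-0.1,-0.04,0,0,-1]]]'
python3 - <<'E'
from h import *
d=shot('wrist','wrist12'); report(d,(-.104,.455,.655)); s=shot('side','side12'); c=shot('scene','scene12')
# red ends on both sides of cane
cc=d['color'].astype(int); m=((cc[...,0]>90)&(cc[...,1]<.4*cc[...,0])&(cc[...,2]<.4*cc[...,0]))
v,u=np.nonzero(m); P=ray(d,np.c_[u,v],.0088)
for a,b in((.385,.452),(.66,.71)):
    k=(P[:,0]>a)&(P[:,0]<b)&(abs(P[:,1]+.103)<.03); print('red seg',k.sum(),P[k].mean(0).round(4),(P[k,1].max()-P[k,1].min()).round(4), 'line@.575 by slope', P[k,1].mean()-.0336*(.575-P[k,0].mean()))
im=cv2.imread('pics/side12.png'); cv2.imwrite('pics/d12z.png',cv2.resize(im[180:265,160:290],None,fx=6,fy=6,interpolation=2))
E
```

```text
t: 14.2
tool_pos: [0.5549, -0.1003, 0.0003]
tool_rot: [0.024, 1.572, -0.024]
contact_force: [-1.8, -0.6, 2.8]
opening: 0.0856
t: 15.1
tool_pos: [0.5528, -0.1392, 0.0986]
tool_rot: [0.024, 1.575, -0.022]
contact_force: [-0.8, -0.1, 0.2]
opening: 0.0853
red slope -0.0316 x 0.394..0.443 | cane y@.575 -0.1018 xm 0.5562 slope -0.0346 cost 576/9435
  end x 0.456 y -0.0977 red -0.0998 err(mm) 2.1
  end x 0.656 y -0.1046 red -0.1061 err(mm) 1.5
red seg 887 [ 0.4191 -0.0986  0.0088] 0.0168 line@.575 by slope -0.10382615380197958
red seg 492 [ 0.6823 -0.1076  0.0088] 0.0163 line@.575 by slope -0.10403038729414824
```

View pics/wrist12.png

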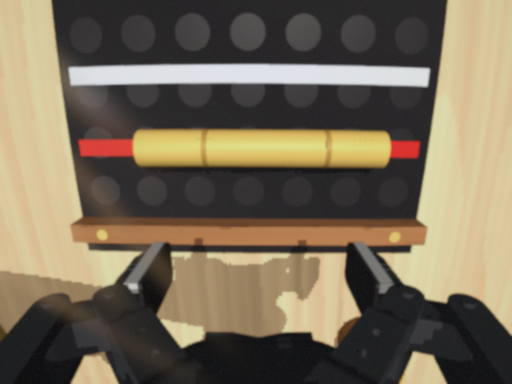

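View pics/d12z.png

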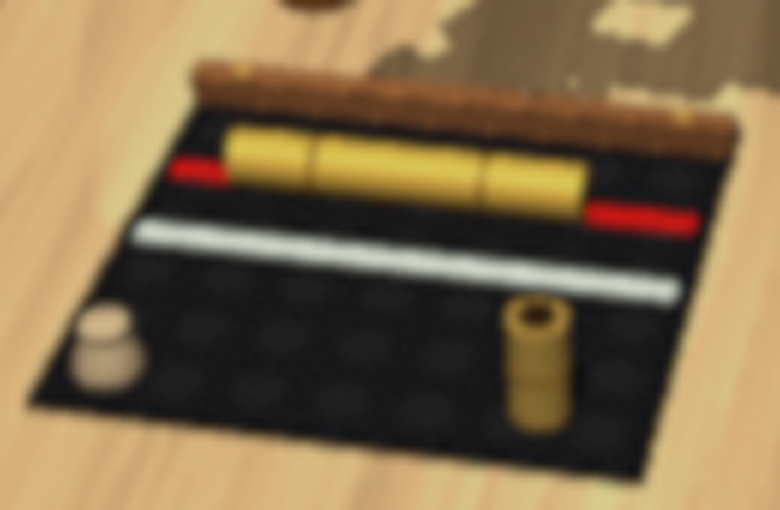

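Run:
```python
from h import *
for n in('side12','scene12'):
    d=dict(np.load(f'pics/{n}.npz')); print(n); 
    p,c,k=canefit(d,(-.102,.456,.656)); print(p.round(4),c,k)
    cc=d['color'].astype(int); m=((cc[...,0]>90)&(cc[...,1]<.4*cc[...,0])&(cc[...,2]<.4*cc[...,0])); v,u=np.nonzero(m); P=ray(d,np.c_[u,v],.0088)
    for a,b in((.385,.45),(.665,.71)):
        q=(P[:,0]>a)&(P[:,0]<b)&(abs(P[:,1]+.103)<.03); print(' red@.575',q.sum(),P[q,1].mean()-.0336*(.575-P[q,0].mean()))
d=shot('wrist','wrist13'); report(d,(-.104,.455,.655)); print(ctrl.get_obs()['t'])
```

```text
side12
[-0.1041  0.5579 -0.0313] 48.0 645
 red@.575 76 -0.1028675208854409
 red@.575 37 -0.10290873406699406
scene12
[-0.1029  0.5542 -0.0223] 54.0 425
 red@.575 46 -0.10647058969615217
 red@.575 38 -0.10595563952369748
red slope -0.0375 x 0.394..0.443 | cane y@.575 -0.1018 xm 0.5558 slope -0.0317 cost 765/9273
  end x 0.456 y -0.0980 red -0.0998 err(mm) 1.8
  end x 0.656 y -0.1043 red -0.1073 err(mm) 3.0
15.3
```

```bash
python3 -c "
from station import ctrl; print(ctrl.finish_job())"
```

```text
the job is handed in; nothing more can be done
None
```

I rolled the cane about 50 mm from the rail onto the red stripe, then handed the job in at about 15 s. I used four strokes with the open fingertips pressing about 5 N on top, lifting and stepping back between strokes. The cane moved half as far as the fingers, so it rolled rather than slid. I never gripped or lifted it.

**Last checks:**
- **Position across the stripe:** the wrist camera puts both ends 1.5 to 3 mm past the stripe's centre line, against a 7 mm tolerance. The coarser cameras disagreed slightly: side about -1 mm and scene about +3 mm at mid-cane. The scene fit also showed about 0.6° more tilt, roughly ±1 mm at the ends.
- **Position along the stripe:** the cane's middle is about 10 mm from the stripe's middle, against a 50 mm tolerance.
- **Stillness:** two wrist pictures taken after the hand withdrew gave the same cane position within measuring noise.
- **Hand and bystanders:** the hand is about 0.1 m clear above. The offcut and horn cap look unmoved in the side view. I did not measure the other bystanders, but the hand never went near them.

One thing did not match the description: with the gripper open, the fingertips met the cane with the TCP reading about 0 mm. That puts them about 38 mm behind the TCP, not 13 mm, so I found contact by force.

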